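# Wind out the sprung cradle and hold a flask pressed into it

## Robot

A 6-joint arm with a two-finger parallel gripper is mounted at the origin on the work surface. World frame = base frame: x ahead of the robot, y to its left, z up, the work surface at z = 0. Lengths are in mm, angles in rad, forces in N, time in s.
With the tool pointing down it reaches from about 275 to 1000 mm from the base axis. Payload 8.4 kg.
Tool frame: the origin (TCP) lies at the very end of the fingers, on their centre line; the grasp point (between the pads) lies 19 mm behind it; z points along the fingers, y is the line along which they close (so a half turn about z gives the same grasp; the last joint's range is limited). The gripper opens to 85 mm and grips with 20 to 120 N. Pads are 22 mm wide; open, the fingers measure 114 mm over their backs; the gripper's body (76 mm by 85 mm) begins 54 mm behind the grasp point. The pads swing forward as they close: fully open they stand 13 mm farther back than shut.
Start: joints at [1.188, 0.353, 1.633, -0, 1.155, -0.002], TCP at [232.288, 580.233, 231.281] pointing down, gripper open.
Joint ranges: [-2.63, 2.63], [-0.92, 2.1], [0.06, 2.66], [-1.3, 4.44], [0, 2.69], [-3.02, 3.02]. Speed limits (rad/s): [2.22, 2.22, 2.79, 3.14, 3.14, 3.14].

## Interface

Orientations are given as a unit quaternion [w, x, y, z].
In Python, from plant import r gives the robot as it stands.
- The arm moves only by the shell command python3 nudge.py 'ROWS' [FORCE]. ROWS is one flat JSON list of numbers that holds 1 to 5 rows one after another, with no inner brackets; each row has 5 numbers: dx, dy, dz in m, then a turn about the tool's z in units of 0.05 rad, then the finger opening in mm; each row is the pose to reach, as a shift and turn from the pose commanded when the command began, along the tool's axes at that moment; what a row does not reach only later rows make up. A row lasts 1/8 s, in which the tool goes at most 62.5 mm and 0.188 rad, less where a joint would pass 70% of its speed; a pose out of reach is approached as far as the arm can. The fingers move at their own pace and stop on an object; FORCE is the grip in N (left out, the last holds). Time passes only in rows, so rows that do not move let the fingers close. It prints the time, the measured TCP pose, the force, the opening and the grip force at its end. Input that does not fit is refused with a message, and nothing moves.
- r.sense(): the state, without advancing time (a new reading comes with each control period).
- r.snapshot(name): name is "scene" or "top"; returns a dict with "color" (480x640x3 uint8, red, green, blue), "camera_matrix" (3x3 intrinsics, pixels), "rvec" (rotation vector, rad) and "tvec" (3), from world to camera coordinates, as OpenCV has them. Camera axes: x right, y down, z forward; pixel columns grow to the right and rows downward; lengths in mm; the calibration is good to about 2 mm. A picture is of the moment at which its call begins. There is no depth.
- r.close_job(): hands the job in; it is judged then, once.
The state is a dict: "clock": time; "joints": joint angles; "qvel": joint speeds; "effort": joint torques, N m; "position": TCP position; "tool_rot": TCP orientation; "contact_force": force on the tool from outside, world axes, zero at the start; "ft_torque": the same for the moment, N m; "width": finger opening in mm; "grip_force": force on a finger pad.
Only numpy, scipy, OpenCV 4.12 (cv2) and the standard library are available. Lean on these libraries where they do the work, as an engineer would, in place of code of your own. Each camera call takes 0.05 s, during which the arm holds its last target. There are 200 camera calls.

## Task

Turn the handwheel clockwise, by its upright handle, until the handle is in line with the small index block beside the rim, which winds the sprung ring cradle out from under the clear guard. Then stand the steel flask upright in the ring and push it down against the spring until the ring is at its lower stop, so that the flask's new rubber foot bonds. Finish while still holding the flask pressed down there; do not tip it over, let go or push on the ring itself, and leave the mug, bowl and plates where they are.

Things in the scene. Friction and masses are not known exactly. Their poses are not given: they have to be found in the camera images.
- stand: Grey stand, base 140 x 380 mm, 16 mm thick, fixed but placed and turned differently each time. Origin on the table under the cradle's loading position; z up, y from wheel to guard. Wheel axis at y -160 mm. The guard is a clear plate 118 to 124 mm above the table, from y +42 to +120 mm, with a grey upright at its -x side; at the start the ring is partly or wholly under it
- wheel_axis (a point): On the upright axis of the handwheel, 64 mm above the table; axes as stand. The wheel is dark steel, three-spoked, 112 mm across its rim, which lies 58 to 70 mm above the table
- handwheel (a joint): Angle of the handwheel in rad, growing clockwise seen from above, 0 to 3.4 between stops; the handle is in line with the index block at 2.8. It stays where it is left and takes about 4 N at the handle to turn. Each rad moves the cradle 20 mm along the stand's -y, towards the wheel
- fin (a point): Centre of the top of the wheel's handle, 116 mm above the table, 50 mm from the wheel's axis. The handle is a black flat upright fin fixed to the rim: 12 mm thick along the rim, 30 mm wide radially, its foot 68 mm above the table. It turns with the wheel, so the grasp must turn with it: regrasp on the way
- index (a point): Centre of the top of the index, a small steel block (12 x 30 mm, top 36 mm above the table) on the stand's base at the wheel's end, 75 mm from the wheel axis along the stand's -y, just outside the rim; the wheel is set when the handle is in line with it, as seen from above
- ring (a joint): How far the sprung ring has been pushed down, in m: 0 free, 0.020 at the lower stop. The spring pushes up with 8 N free and 18 N at the stop; the flask's weight alone does not move it
- ring_floor (a point): Centre of the ring's inner floor, a black rubber foot on which the flask is to stand. The ring is an aluminium cup on a sliding carriage: bore 70 mm across for the first 14 mm above the floor, flaring to 86 mm at the rim, 28 mm above the floor (96 mm across outside). Floor 74 mm above the table when free, 54 mm at the lower stop
- flask: Closed steel flask, upright on the table: body 62 mm across, slightly chamfered at the foot, narrowing above 98 mm to a black cap 42 mm across that runs from 119 to 155 mm above its underside. Origin at the centre of its underside, z up. 0.28 to 0.46 kg
- mug: Red plastic mug, 80 mm across, 88 mm high, with a side handle; origin at the centre of its underside. A bystander near the flask, in either order
- bowl: White bowl, 120 mm across, 50 mm high; origin at the centre of its underside. A bystander beyond the stand
- plates: Stack of four small plates, 150 mm across, 50 mm high; origin at the centre of its underside. A bystander beyond the stand

How it is judged (in metres and radians):
On the way, in this order (a step that is already met when the one before it is completed fails the run):
1. the handwheel has been turned until its handle is in line with the index (2.8 rad, within 0.2) and rests there (value of joint handwheel between 2.6 and 3 rad and velocity of joint handwheel between -0.1 and 0.1 rad/s), for 0.3 s.
2. the flask stands upright in the ring (on its floor within 5 mm, centred within 7 mm) (z of flask in the frame of ring_floor between -0.006 and 0.005 m and horizontal distance between flask and ring_floor below 0.007 m and angle between flask's own z axis and vertical below 0.15 rad), for 0.1 s.
At the end, for the whole second after the job is handed in: The fingers still press on the flask (over 3 N), the robot does not press on the ring (under 1 N); the flask is still, upright within 0.12 rad, on the ring's floor within 4 mm, centred within 7 mm; ring down more than 16 of 20 mm; handwheel at 2.8 rad within 0.25 (value of joint handwheel between 2.55 and 3.05 rad and z of flask in the frame of ring_floor between -0.006 and 0.004 m and horizontal distance between flask and ring_floor below 0.007 m and value of joint ring above 0.016 m and angle between flask's own z axis and vertical below 0.12 rad and linear speed of flask below 0.02 m/s and contact force between the fingers and flask above 3 N and contact force between each of the fingers, the arm and ring below 1 N); the arm keeps its last pose, push and grip.
It fails at once if the mug, bowl or plates are moved by more than 30 mm (distance of any of mug, bowl, plates from where it was at the start of the episode above 0.03 m).
It fails at once if the flask is tipped over (leans more than 0.8 rad) (angle between flask's own z axis and vertical above 0.8 rad).
It fails at once if the robot presses on the ring itself (more than 10 N) (contact force between any of the fingers, the arm and ring above 10 N).
It also fails if it takes over 72 s, if anything falls off the work surface, if the arm or the gripper's body presses on something with over 40 N, if the wrist force passes 120 N, or if a joint passes its speed limit or range.

## Working session

There is one attempt and no reset: what is moved stays moved. The work goes in short steps, Python scripts to look and compute and a shell command to move; the robot and the scene stay as the last step left them, time stands still between calls to the robot, and variables do not carry over. Pictures are saved under pics/ and viewed, at most 10 in all, crops included, and the job is handed in when it is done.

```bash
ls; mkdir -p pics
python3 - <<'E'
from plant import r
import cv2,pickle
s={}
for n in("scene","top"):
    d=r.snapshot(n);s[n]=d;cv2.imwrite(f"pics/{n}0.png",d["color"][:,:,::-1]);print(n,d["camera_matrix"],d["rvec"],d["tvec"])
pickle.dump(s,open("s0.pkl","wb"))
print(r.sense())
E
```

```text
nudge.py
pics
plant.py
scene [[512.47062332   0.         324.51439728]
 [  0.         512.47062332 245.0866383 ]
 [  0.           0.           1.        ]] [ 2.26394779  0.78281231 -0.31165426] [-505.77982264 -176.62899409 1173.99295806]
top [[546.07693815   0.         319.30815381]
 [  0.         546.07693815 237.93763318]
 [  0.           0.           1.        ]] [ 2.15160256 -2.12496461  0.19342576] [  25.00215676  585.83402788 1085.71431942]
{'clock': 0.1, 'joints': array([ 1.18761350e+00,  3.53575386e-01,  1.63406449e+00, -3.52291405e-05,
        1.15519195e+00, -2.39708034e-03]), 'qvel': array([ 0.00099777, -0.00324303, -0.00331591,  0.00094508, -0.00011152,
        0.00022691]), 'effort': array([ 1.38588330e-03, -6.06358194e+01, -3.42819607e+01,  1.40782358e-04,
        3.84333267e-03, -3.78896743e-06]), 'position': array([232.13008009, 579.83331108, 230.63691635]), 'tool_rot': array([-1.02899448e-04,  1.89237656e-01,  9.81931121e-01, -6.11195403e-04]), 'contact_force': array([-0.11363381, -0.21590956, -0.04995681]), 'ft_torque': array([-0.01403476, -0.00490763, -0.0310131 ]), 'grip_force': 0.0, 'width': 85.34182519948415}
```

View pics/top0.png

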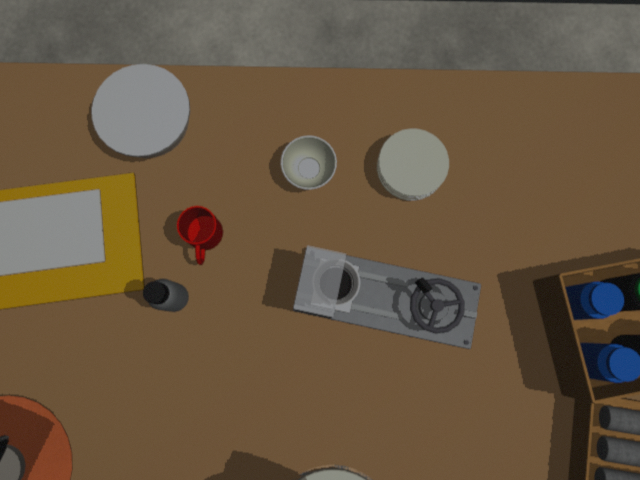

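View pics/scene0.png

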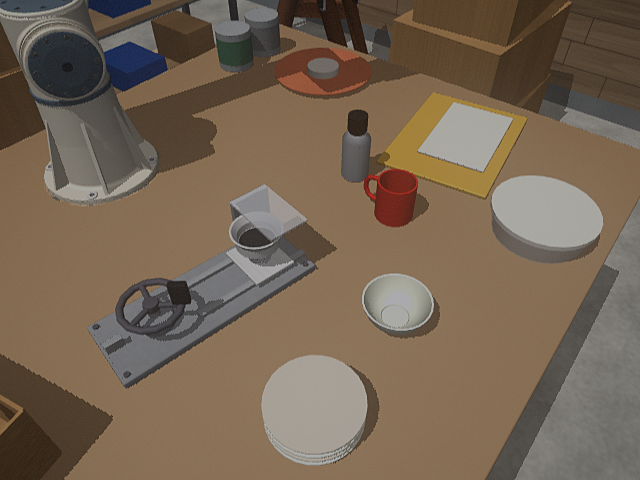

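The top view shows the wheel hub near (437,304), the fin near (423,286), the ring near (337,284), the flask cap near (157,292), and the mug near (198,228). The stand's corners are about (305,248), (479,285), (470,346) and (295,311). In the scene view the flask is at (356,150) and the fin at (179,292).

```bash
cat > h.py <<'E'
import numpy as np,cv2,pickle
from plant import r
def cast(d,uv,z):
    K=d["camera_matrix"];R=cv2.Rodrigues(np.array(d["rvec"]))[0];t=np.array(d["tvec"]).ravel()
    c=-R.T@t;v=R.T@np.linalg.inv(K)@np.array([uv[0],uv[1],1.]);return c+v*(z-c[2])/v[2]
def proj(d,p):
    return cv2.projectPoints(np.array([p],float),np.array(d["rvec"]),np.array(d["tvec"]),d["camera_matrix"],None)[0].ravel()
def blob(m,box):
    x0,y0,x1,y1=box;k=np.zeros(m.shape,np.uint8);k[y0:y1,x0:x1]=m[y0:y1,x0:x1]
    n,l,s,c=cv2.connectedComponentsWithStats(k);i=1+np.argmax(s[1:,4]);return c[i],s[i],(l==i)
E
python3 - <<'E'
from h import *
s=pickle.load(open("s0.pkl","rb"));T=s["top"];S=s["scene"]
np.set_printoptions(precision=1,suppress=True)
for n,uv in dict(a=(305,248),b=(479,285),c=(470,346),d=(295,311)).items(): print(n,cast(T,uv,16))
gT=T["color"].max(2);gS=S["color"].max(2)
print("gray samples", gT[284:292:4,420:430:3], gT[280:300:5,455:466:2])
for n,d,g,box,z in(("finT",T,gT,(412,274,434,296),116),("finS",S,gS,(165,275,195,308),92),("capT",T,gT,(140,275,172,310),155),("capS",S,gS,(340,105,372,140),137)):
    for th in(25,35):
        c,st,_=blob((g<th).astype(np.uint8),box);print(n,th,c,st,cast(d,c,z))
m=((gT<75)&(gT>0)).astype(np.uint8);c,st,l=blob(m,(405,272,472,340))
cn=max(cv2.findContours(l.astype(np.uint8),0,1)[0],key=cv2.contourArea);print("wheel",st,cv2.fitEllipse(cn),cast(T,cv2.fitEllipse(cn)[0],64))
for d,b in((T,(170,200,225,270)),(S,(360,160,425,230))):
    C=d["color"].astype(int);m=((C[...,0]>90)&(C[...,1]<50)).astype(np.uint8);c,st,_=blob(m,b);print("mug",c,st,cast(d,c,60))
v=np.vstack
def cr(n,b):
    x0,y0,x1,y1=b;return cv2.resize(s[n]["color"][y0:y1,x0:x1,::-1],None,fx=4,fy=4,interpolation=2)
a=cr("top",(290,240,490,352));b=cr("scene",(85,255,285,365)) ;cv2.imwrite("pics/c1.png",cv2.resize(v([a,b]),(540,600)));
E
```

```text
a [569.   62.2  16. ]
b [ 494.7 -307.4   16. ]
c [ 367.6 -283.8   16. ]
d [435.5  81.   16. ]
gray samples [[14 28 30 39]
 [14 15 25 29]] [[ 98  97  94  92  87  98]
 [ 88  97  97  97  99  98]
 [ 56  60  74  98  98  95]
 [ 61  47  60  67  98 100]]
finT 25 [421.3 286.1] [416 280  13  13  72] [ 482.4 -165.1  116. ]
finT 35 [422.8 285.3] [415 279  16  15 140] [ 484.1 -168.   116. ]Traceback (most recent call last):
  File "<stdin>", line 9, in <module>
  File "h.py", line 10, in blob
    n,l,s,c=cv2.connectedComponentsWithStats(k);i=1+np.argmax(s[1:,4]);return c[i],s[i],(l==i)
                                                    ~~~~~~~~~^^^^^^^^^
    return _wrapfunc(a, 'argmax', axis=axis, out=out, **kwds)
    return bound(*args, **kwds)
ValueError: attempt to get argmax of an empty sequence
```

Run:
```python
from h import *
s=pickle.load(open("s0.pkl","rb"));T=s["top"];S=s["scene"]
np.set_printoptions(precision=1,suppress=True)
gT=T["color"].max(2);gS=S["color"].max(2)
for n,d,g,box,z in(("finS",S,gS,(165,275,195,308),92),("capT",T,gT,(140,275,172,310),155),("capS",S,T["color"].max(2)*0+S["color"].max(2),(340,105,372,140),137)):
    for th in(45,60):
        try:c,st,_=blob((g<th).astype(np.uint8),box);print(n,th,c,st,cast(d,c,z))
        except Exception as e: print(n,th,"none")
m=(gT<75).astype(np.uint8);c,st,l=blob(m,(405,272,472,340))
cn=max(cv2.findContours(l.astype(np.uint8),0,1)[0],key=cv2.contourArea);print("wheel",st,cv2.fitEllipse(cn),cast(T,cv2.fitEllipse(cn)[0],64))
for d,b in((T,(170,200,225,270)),(S,(360,160,425,230))):
    C=d["color"].astype(int);m=((C[...,0]>90)&(C[...,1]<50)).astype(np.uint8);c,st,_=blob(m,b);print("mug",c,st,cast(d,c,60))
def cr(n,b,f=4):
    x0,y0,x1,y1=b;return cv2.resize(s[n]["color"][y0:y1,x0:x1,::-1],None,fx=f,fy=f,interpolation=2)
a=cr("top",(290,240,490,352),3);b=cr("scene",(85,255,285,340),3);c=np.zeros((591,200,3),np.uint8)
q=cr("top",(130,270,196,320),3);c[:150,:198]=q;q=cr("scene",(335,105,385,185),4);c[200:520,:200]=q
o=np.hstack([np.vstack([a,b]),c]) ;cv2.imwrite("pics/c1.png",o); print(o.shape)
```

```text
finS 45 [179.3 294.2] [167 281  24  27 356] [ 490.7 -175.5   92. ]
finS 60 [178.6 292.7] [166 281  25  27 488] [ 487.5 -174.3   92. ]
capT 45 [155.4 292.6] [143 281  26  25 486] [461.1 334.5 155. ]
capT 60 [156.4 293.4] [143 279  29  31 624] [459.6 332.6 155. ]
capS 45 [365.4 123. ] [363 112   5  21  44] [479.8 343.9 137. ]
capS 60 [357.3 122.3] [348 110  20  26 460] [465.1 335.9 137. ]
wheel [ 405  277   61   57 1965] ((432.9422302246094, 304.9463195800781), (56.376277923583984, 62.491798400878906), 111.98558807373047) [ 449.1 -198.1   64. ]
mug [198.6 231.3] [176 206  41  58 928] [594.2 280.9  60. ]
mug [392.9 196.4] [ 364  169   54   58 1919] [607.8 263.7  60. ]
(591, 800, 3)
```

View pics/c1.png

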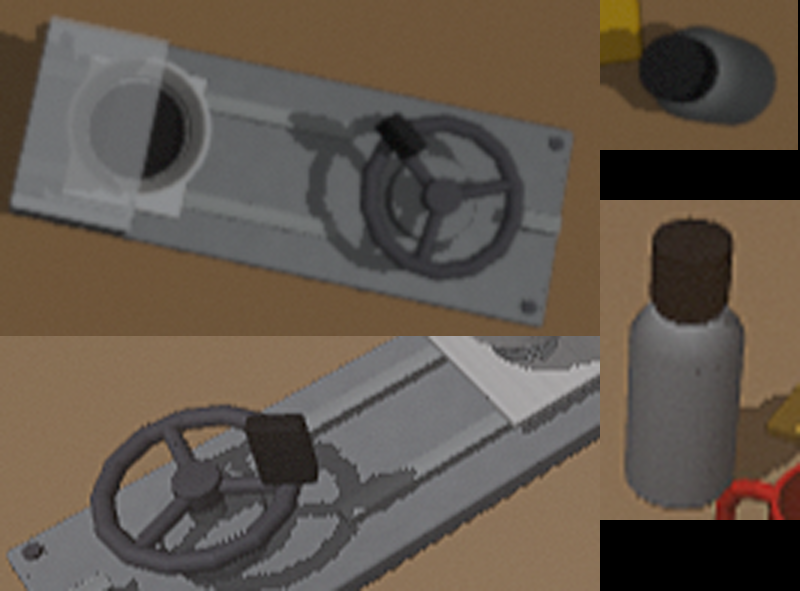

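The stand, wheel, and fin are clear: crop hub at (438,197), fin blob centred at (401,136). In the scene crop the fin's top edge is at (247–303,415). The ring is half under the guard.

Run:
```python
from h import *
s=pickle.load(open("s0.pkl","rb"));T=s["top"];S=s["scene"]
np.set_printoptions(precision=1,suppress=True)
t=lambda x,y:(290+x/3,240+y/3)
c=lambda x,y:(85+x/3,255+(y-336)/3)
P={k:cast(T,t(*v),16) for k,v in dict(br=(541,325),tr=(573,130),tm=(170,43),bm=(130,235),bl=(12,210)).items()};print(P)
u1=P["tm"]-P["tr"];u2=P["bl"]-P["br"];print([np.degrees(np.arctan2(u[1],u[0])) for u in(u1,u2)],np.linalg.norm(P["bl"]-P["br"]),np.linalg.norm(P["tr"]-P["br"]))
print("hub",cast(T,t(438,196),72),"rimc",cast(T,t(442,197),64),"hubS",cast(S,c(199,474),72))
m=(P["tr"]+P["br"])/2;th=(np.arctan2(u1[1],u1[0])+np.arctan2(u2[1],u2[0]))/2;u=np.array([np.cos(th),np.sin(th),0])
print("th",th,"from end mid",m, "wheel if base spans -250..130:",m+90*u)
print("fin", cast(S,c(275,415),116),cast(T,t(401,136),92),cast(T,t(404,138),116))
print("finS mid",cast(S,c(281,450),92))
print("ring rim",cast(T,t(140,125),102), cast(T,t(150,128),74))
print("flask", cast(T,t(3*(143+12.5-290)+0,3*(281+12.5-240)),155), "foot S",cast(S,(335+684/1-684+ (83/4),105+300/4),0))
print("capS", cast(S,(335+92/4,105+40/4),155), "bodyT foot",cast(T,(130+ (175-100*0)/3 -0,270+90/3),0))
```

```text
{'br': array([ 362.9, -284.3,   16. ]), 'tr': array([ 498.3, -311.8,   16. ]), 'tm': array([556.5, -26.8,  16. ]), 'bm': array([421.2,   0.7,  16. ]), 'bl': array([437.5,  83.2,  16. ])}
[np.float64(78.44335915738984), np.float64(78.52221574059242)] 374.9732333677941 138.11727189297804
hub [ 448.  -202.4   72. ] rimc [ 447.8 -206.9   64. ] hubS [ 450.8 -204.1   72. ]
th 1.3697830471277763 from end mid [ 430.6 -298.    16. ] wheel if base spans -250..130: [ 448.5 -209.8   16. ]
fin [ 486.5 -171.   116. ] [ 486.  -174.5   92. ] [ 482.7 -171.5  116. ]
finS mid [ 488.  -174.5   92. ]
ring rim [490.2  -2.1 102. ] [490.8 -10.   74. ]
flask [459.5 334.2 155. ] foot S [478.5 322.7   0. ]
capS [466.2 335.1 155. ] bodyT foot [456.5 308.3   0. ]
```

```bash
cat >> h.py <<'E'
def go(x,y,z,psi):
    s=r.sense();w,a,b,c=s["tool_rot"];from scipy.spatial.transform import Rotation as Q
    R=Q.from_quat([a,b,c,w]).as_matrix();d=R.T@(np.array([x,y,z])-s["position"])
    now=np.degrees(np.arctan2(R[1,1],R[0,1]));t=np.radians((now-psi+180)%360-180)
    print("t %.2f pos %s psi %.1f tilt %.3f j6 %.2f -> %s turn %.3f"%(s["clock"],np.round(s["position"],1),now,R[2,2],s["joints"][5],np.round(d,1),t))
E
cat > g.py <<'E'
import sys;from h import *
go(*map(float,sys.argv[1:5]))
E
python3 g.py 486 -172 170 132.2
```

```text
t 0.10 pos [232.1 579.8 230.6] psi 68.2 tilt -1.000 j6 -0.00 -> [-515.1 -603.6   61.4] turn -1.117
```

Careful with the scale: shifts go in m and turns go in units of 0.05 rad. That gives: -604 mm is -0.604, -515 mm is -0.515, -1.117 rad is -22.34.

```bash
python3 nudge.py '[-0.515, -0.604, 0, -22.34, 85, -0.515, -0.604, 0, -22.34, 85, -0.515, -0.604, 0, -22.34, 85, -0.515, -0.604, 0, -22.34, 85, -0.515, -0.604, 0, -22.34, 85]'; python3 g.py 486 -172 170 132.2
```

```text
clock: 0.72
position: [328.8, 295.2, 231.3]
tool_rot: [-0.0, -0.258, 0.966, -0.0]
contact_force: [0.8, 0.3, -0.3]
width: 85.0
grip_force: 0.0
t 0.72 pos [328.8 295.2 231.3] psi 119.9 tilt -1.000 j6 -1.36 -> [  96.3 -483.5   61.4] turn -0.215
```

Scaled: -484 mm is -0.484, 96 mm is 0.096, -0.215 rad is -4.3.

```bash
python3 nudge.py '[0.096, -0.484, 0, -4.3, 50, 0.096, -0.484, 0, -4.3, 50, 0.096, -0.484, 0, -4.3, 50, 0.096, -0.484, 0, -4.3, 50, 0.096, -0.484, 0, -4.3, 50]'; python3 g.py 486 -172 170 132.2
```

```text
clock: 1.35
position: [424.4, 7.3, 231.6]
tool_rot: [0.0, -0.357, 0.934, -0.0]
contact_force: [1.1, 1.0, -0.2]
width: 49.9
grip_force: 0.0
t 1.35 pos [424.4   7.3 231.6] psi 131.8 tilt -1.000 j6 -2.29 -> [  73.8 -174.7   61.6] turn -0.006
```

```bash
python3 nudge.py '[0.074, -0.175, 0.06, 0, 50, 0.074, -0.175, 0.06, 0, 50, 0.074, -0.175, 0.06, 0, 50, 0.074, -0.175, 0.06, 0, 50, 0.074, -0.175, 0.06, 0, 50]'
python3 - <<'E'
from h import *
for n in("top","scene"):
    d=r.snapshot(n);cv2.imwrite(f"pics/{n}1.png",d["color"][:,:,::-1])
t=cv2.imread("pics/top1.png")[200:400,340:540];s=cv2.imread("pics/scene1.png")[180:380,60:260]
cv2.imwrite("pics/c2.png",cv2.resize(np.hstack([t,s]),(800,400)))
go(486,-172,85,132.2)
E
```

```text
clock: 1.98
position: [485.2, -170.5, 170.9]
tool_rot: [-0.001, -0.356, 0.934, 0.001]
contact_force: [0.2, 1.5, 0.9]
width: 49.7
grip_force: 0.0
t 2.08 pos [ 485.3 -169.3  171.6] psi 131.9 tilt -1.000 j6 -2.64 -> [ 1.3 -2.5 86.6] turn -0.006
```

View pics/c2.png

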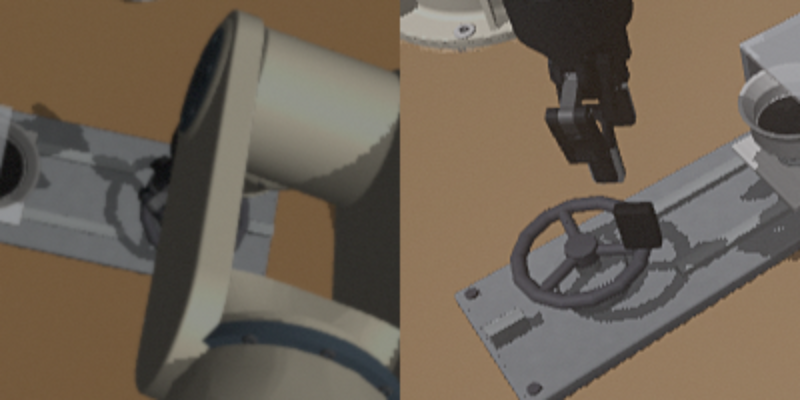

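The fingers straddle the fin, at scene-crop (590,150) above (637,225). I'll descend and close.

Scaled: -2 mm is -0.002, 1 mm is 0.001.

```bash
python3 nudge.py '[0.001, -0.002, 0.045, 0, 50, 0.001, -0.002, 0.086, 0, 50, 0.001, -0.002, 0.086, 0, 50, 0.001, -0.002, 0.086, 0, 8, 0.001, -0.002, 0.086, 0, 8]' 30;  python3 nudge.py '[0, 0, 0, 0, 8, 0, 0, 0, 0, 8, 0, 0, 0, 0, 8]' 30; python3 g.py 486 -172 85 132.2
```

```text
clock: 2.7
position: [487.6, -172.6, 87.4]
tool_rot: [0.001, -0.357, 0.934, -0.001]
contact_force: [0.1, 0.3, -0.0]
width: 14.2
grip_force: 0.0
clock: 3.08
position: [487.5, -172.5, 87.4]
tool_rot: [0.001, -0.357, 0.934, -0.001]
contact_force: [-1.4, 3.2, 7.6]
width: 11.4
grip_force: 29.9
t 3.08 pos [ 487.5 -172.5   87.4] psi 131.8 tilt -1.000 j6 -2.64 -> [0.8 1.4 2.4] turn -0.007
```

Scaled: -34.1 mm is -0.0341, -28.2 mm is -0.0282, 0.75 rad is 15.

```bash
python3 nudge.py '[0.0006, -0.0075, 0, 3, 8, 0.0022, -0.0148, 0, 6, 8, 0.005, -0.0217, 0, 9, 8, 0.0087, -0.0282, 0, 12, 8, 0.0134, -0.0341, 0, 15, 8]'; python3 g.py 498.4 -213 87 86.5
```

```text
clock: 3.7
position: [499.7, -206.8, 87.3]
tool_rot: [0.001, 0.012, 1.0, 0.0]
contact_force: [-3.5, 4.7, 11.0]
width: 11.8
grip_force: 30.1
t 3.70 pos [ 499.7 -206.8   87.3] psi 88.6 tilt -1.000 j6 -1.94 -> [ 1.1 -6.3  0.3] turn 0.036
```

```bash
python3 nudge.py '[0.0006, -0.0075, 0, 3, 8, 0.0022, -0.0148, 0, 6, 8, 0.005, -0.0217, 0, 9, 8, 0.0087, -0.0282, 0, 12, 8, 0.0134, -0.0341, 0, 15, 8]';python3 nudge.py '[0.0006, -0.0075, 0, 3, 8, 0.0022, -0.0148, 0, 6, 8, 0.005, -0.0217, 0, 9, 8, 0.0087, -0.0282, 0, 12, 8, 0.0134, -0.0341, 0, 15, 8]'; python3 g.py 438 -254 87 -11.5
```

```text
clock: 4.32
position: [485.4, -240.3, 87.3]
tool_rot: [0.0, 0.378, 0.926, 0.001]
contact_force: [-2.8, 9.1, 12.2]
width: 11.8
grip_force: 30.2
clock: 4.95
position: [452.1, -255.2, 87.3]
tool_rot: [0.0, 0.691, 0.723, 0.001]
contact_force: [-0.5, 11.6, 11.7]
width: 11.6
grip_force: 30.1
t 4.95 pos [ 452.1 -255.2   87.3] psi 2.6 tilt -1.000 j6 -0.56 -> [  1.8 -14.    0.3] turn 0.247
```

Scaled: -12.2 mm is -0.0122, -6.2 mm is -0.0062, 0.247 rad is 4.94.

```bash
python3 nudge.py '[0.0007, -0.0062, 0, 2.5, 8, 0.002, -0.0122, 0, 4.94, 8, 0.002, -0.0122, 0, 4.94, 8, 0.002, -0.0122, 0, 4.94, 8]'; python3 nudge.py '[0, 0, 0, 0, 30, 0, 0, 0, 0, 30, 0, 0, 0, 0, 30, 0, 0, -0.06, 0, 40, 0, 0, -0.11, 0, 85]'; python3 g.py 400 0 230 -11.5
```

```text
clock: 5.45
position: [439.9, -254.2, 87.3]
tool_rot: [0.0, 0.773, 0.634, 0.001]
contact_force: [-2.5, 6.7, 11.3]
width: 11.5
grip_force: 30.2
clock: 6.08
position: [439.2, -254.5, 196.7]
tool_rot: [-0.0, 0.773, 0.635, -0.0]
contact_force: [1.1, 0.3, 0.0]
width: 56.7
grip_force: 0.0
t 6.08 pos [ 439.2 -254.5  196.7] psi -11.2 tilt -1.000 j6 -0.33 -> [242.  -88.1 -33.2] turn 0.005
```

```bash
python3 g.py 462 240 230 -11.2;  python3 nudge.py '[-0.482, 0.107, -0.033, 0, 85, -0.482, 0.107, -0.033, 0, 85, -0.482, 0.107, -0.033, 0, 85, -0.482, 0.107, -0.033, 0, 85, -0.482, 0.107, -0.033, 0, 85]'; python3 nudge.py '[-0.2, 0.039, 0, 0, 85, -0.2, 0.039, 0, 0, 85, -0.2, 0.039, 0, 0, 85, -0.2, 0.039, 0, 0, 85]'
python3 - <<'E'
from h import *
s={n:r.snapshot(n) for n in("top","scene")};pickle.dump(s,open("s2.pkl","wb"))
t=s["top"]["color"][235:360,280:490,::-1];q=s["scene"]["color"][160:400,60:340,::-1]
a=cv2.resize(t,None,fx=3,fy=3);b=cv2.resize(q,None,fx=2,fy=2)[230:]
o=np.zeros((375+b.shape[0]//1,630,3),np.uint8);o=np.zeros((600,800,3),np.uint8);o[:375,:630]=a;o[375:,:560]=b[:225];cv2.imwrite("pics/c3.png",o)
go(462,334,170,-11)
E
```

```text
t 6.08 pos [ 439.2 -254.5  196.7] psi -11.2 tilt -1.000 j6 -0.33 -> [489.5 -74.  -33.1] turn -0.001
clock: 6.7
position: [446.1, -568.3, 216.2]
tool_rot: [-0.0, 0.773, 0.634, 0.0]
contact_force: [0.9, 0.6, 0.4]
width: 85.0
grip_force: 0.0
clock: 7.2
position: [444.0, -773.2, 214.1]
tool_rot: [-0.0, 0.774, 0.634, -0.0]
contact_force: [-0.0, 0.9, -0.0]
width: 85.0
grip_force: 0.0
t 7.30 pos [ 444.5 -771.7  214.2] psi -11.3 tilt -1.000 j6 -0.85 -> [1087.5 -200.    45.3] turn -0.006
```

View pics/c3.png

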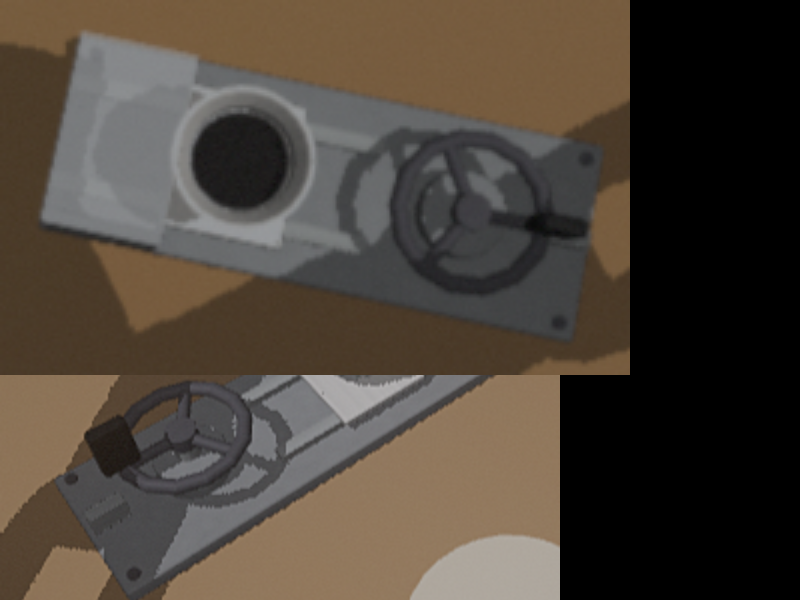

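The wheel looks set: the fin lies over the index line, hub (471,214) to fin (558,224). The ring is clear of the guard, with its rim at (244,155). I typed that last travel the wrong way, into free space with no contact, so I'll go back after computing.

Run:
```python
from h import *
np.set_printoptions(precision=1,suppress=True)
s=pickle.load(open("s2.pkl","rb"));T=s["top"];S=s["scene"]
t=lambda x,y:(280+x/3,235+y/3)
q=lambda x,y:(60+x/2,160+(y-375+230)/2)
h=cast(T,t(471,214),72);f=cast(T,t(560,225),116);print("hub",h,"fin",f,np.degrees(np.arctan2(*(f-h)[[1,0]])))
hs=cast(S,q(182,430),72);fs=cast(S,q(106,424),116);print("S",hs,fs,np.degrees(np.arctan2(*(fs-hs)[[1,0]])))
g=T["color"].max(2)
c,st,l=blob((g<45).astype(np.uint8),(330,265,385,312));e=cv2.fitEllipse(max(cv2.findContours(l.astype(np.uint8),0,1)[0],key=len))
print("floor",c,st,e,cast(T,e[0],74), "rim",cast(T,t(244,155),102))
print("pred",[449+160*.199,-205+160*.98])
gs=S["color"].max(2)
c,st,l=blob((gs<60).astype(np.uint8),(180,200,300,290));print("ringS",c,st,cast(S,c,74))
def sil(d,box,hi):
    C=d["color"].astype(int);x0,y0,x1,y1=box
    m=((C[...,0]-C[...,2])<18).astype(np.uint8)
    return blob(m,box)
for n,d,b in(("S",S,(335,100,376,190)),("T",T,(135,272,192,316))):
    c,st,l=sil(d,b,0);r_=np.where(l)
    print(n,st,c,[(y,np.where(l[y])[0][[0,-1]]) for y in range(st[1],st[1]+st[3],8)])
go(462,100,230,-11)
```

```text
hub [ 446.1 -204.4   72. ] fin [ 437.7 -251.3  116. ] -100.1255514368523
S [ 452.8 -206.4   72. ] [ 439.4 -253.1  116. ] -106.10717206697738
floor [359.7 288.3] [345 273  31  31 764] ((359.75164794921875, 288.25030517578125), (29.97324562072754, 30.593172073364258), 130.56358337402344) [480.1 -49.6  74. ] rim [481.1 -50.3 102. ]
pred [480.84000000000003, -48.19999999999999]
ringS [232.9 250.6] [215 241  38  20 571] [475.5 -46.2  74. ]
S [ 341  130   30   52 1278] [355.3 156.2] [(130, array([348, 366])), (138, array([343, 370])), (146, array([342, 370])), (154, array([342, 369])), (162, array([342, 368])), (170, array([341, 368])), (178, array([344, 364]))]
T [ 143  279   45   33 1126] [165.3 295. ] [(279, array([160, 165])), (287, array([144, 183])), (295, array([143, 187])), (303, array([149, 186])), (311, array([174, 174]))]
t 7.30 pos [ 444.5 -771.7  214.2] psi -11.3 tilt -1.000 j6 -0.85 -> [ 858.1 -154.1  -14.9] turn -0.006
```

Scaled: -15 mm is -0.015, 858 mm is 0.858.

```bash
python3 nudge.py '[0.858, -0.154, -0.015, 0, 85, 0.858, -0.154, -0.015, 0, 85, 0.858, -0.154, -0.015, 0, 85, 0.858, -0.154, -0.015, 0, 85, 0.858, -0.154, -0.015, 0, 85]'; python3 g.py 462.5 100 230 -11; python3 nudge.py '[0.55, -0.08, 0, 0, 85, 0.55, -0.08, 0, 0, 85, 0.55, -0.08, 0, 0, 85, 0.55, -0.08, 0, 0, 85, 0.55, -0.08, 0, 0, 85]'; python3 g.py 462.5 334.5 200 -11
```

```text
clock: 7.92
position: [451.1, -454.2, 222.0]
tool_rot: [0.0, 0.773, 0.635, 0.0]
contact_force: [1.0, 0.3, -0.5]
width: 84.9
grip_force: 0.0
t 7.92 pos [ 451.1 -454.2  222. ] psi -11.2 tilt -1.000 j6 -0.60 -> [545.9 -96.3  -8. ] turn -0.003
clock: 8.55
position: [466.4, -142.7, 221.9]
tool_rot: [0.0, 0.773, 0.635, 0.0]
contact_force: [0.7, 0.1, -0.5]
width: 85.0
grip_force: 0.0
t 8.55 pos [ 466.4 -142.7  221.9] psi -11.2 tilt -1.000 j6 -0.10 -> [467.3 -96.5  21.9] turn -0.003
```

Scaled: 467 mm is 0.467, -96 mm is -0.096.

```bash
python3 nudge.py '[0.467, -0.096, 0, 0, 85, 0.467, -0.096, 0, 0, 85, 0.467, -0.096, 0, 0, 85, 0.467, -0.096, 0, 0, 85, 0.467, -0.096, 0, 0, 85]'; python3 g.py 462.5 334.5 200 -11
```

```text
clock: 9.18
position: [463.8, 169.2, 222.1]
tool_rot: [0.0, 0.773, 0.635, 0.0]
contact_force: [1.1, -0.5, 0.5]
width: 85.2
grip_force: 0.0
t 9.18 pos [463.8 169.2 222.1] psi -11.2 tilt -1.000 j6 0.54 -> [161.8 -33.3  22.1] turn -0.003
```

Scaled: 162 mm is 0.162, -33 mm is -0.033.

```bash
python3 nudge.py '[0.162, -0.033, 0.022, 0, 85, 0.162, -0.033, 0.022, 0, 85, 0.162, -0.033, 0.022, 0, 85, 0.162, -0.033, 0.022, 0, 85, 0.162, -0.033, 0.022, 0, 85]'
python3 - <<'E'
from h import *
d=r.snapshot("scene");t=r.snapshot("top")
cv2.imwrite("pics/c4.png",np.hstack([cv2.resize(d["color"][40:240,270:470,::-1],(400,400)),cv2.resize(t["color"][200:400,80:280,::-1],(400,400))]))
go(462.5,334.5,120,-11)
E
```

```text
clock: 9.8
position: [463.4, 331.7, 199.7]
tool_rot: [0.0, 0.773, 0.635, -0.0]
contact_force: [0.2, -0.2, -0.5]
width: 84.9
grip_force: 0.0
t 9.90 pos [464.2 331.2 199.9] psi -11.3 tilt -1.000 j6 0.81 -> [ 2.9 -2.3 79.9] turn -0.005
```

View pics/c4.png

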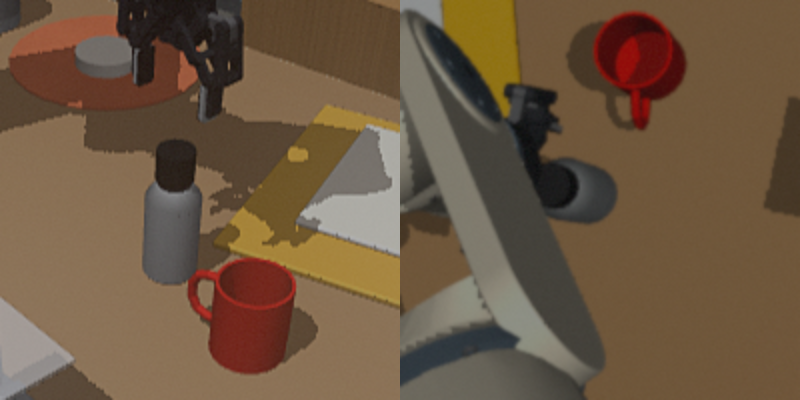

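The open fingertips at (142,80) and (208,115) straddle the cap at (176,150), with the mug well below. I'll descend and grip.

Scaled: 80 mm is 0.08, 3 mm is 0.003.

```bash
python3 nudge.py '[0.003, -0.002, 0.04, 0, 85, 0.003, -0.002, 0.08, 0, 85, 0.003, -0.002, 0.08, 0, 85, 0.003, -0.002, 0.08, 0, 35, 0.003, -0.002, 0.08, 0, 35]' 60; python3 nudge.py '[0, 0, 0, 0, 35, 0, 0, 0, 0, 35, 0, 0, 0, 0, 35, 0, 0, 0, 0, 35]' 80;python3 g.py 462.5 334.5 120 -11
```

```text
clock: 10.52
position: [464.3, 336.0, 121.5]
tool_rot: [0.0, 0.773, 0.634, 0.001]
contact_force: [0.1, 1.1, -0.4]
width: 51.4
grip_force: 0.0
clock: 11.02
position: [463.9, 336.3, 121.7]
tool_rot: [0.0, 0.773, 0.635, 0.001]
contact_force: [-1.9, -0.4, 8.6]
width: 40.4
grip_force: 79.8
t 11.03 pos [463.9 336.3 121.7] psi -11.2 tilt -1.000 j6 0.82 -> [-2.1 -1.1  1.7] turn -0.004
```

```bash
python3 nudge.py '[0, 0, -0.05, 0, 35, 0, 0, -0.1, 0, 35, 0, 0, -0.155, 0, 35, 0, 0, -0.155, 0, 35, 0, 0, -0.155, 0, 35]'
python3 - <<'E'
from h import *
d=r.snapshot("scene");t=r.snapshot("top")
cv2.imwrite("pics/c5.png",np.hstack([cv2.resize(d["color"][0:200,270:470,::-1],(400,400)),cv2.resize(t["color"][200:400,80:280,::-1],(400,400))]))
go(480.5,-49.5,277,-11)
E
```

```text
clock: 11.65
position: [462.6, 335.3, 274.2]
tool_rot: [-0.0, 0.773, 0.635, -0.0]
contact_force: [-0.1, -1.1, -3.6]
width: 40.5
grip_force: 83.0
t 11.75 pos [462.2 334.9 272.9] psi -11.2 tilt -1.000 j6 0.82 -> [-373.5   92.7   -3.4] turn -0.004
```

View pics/c5.png

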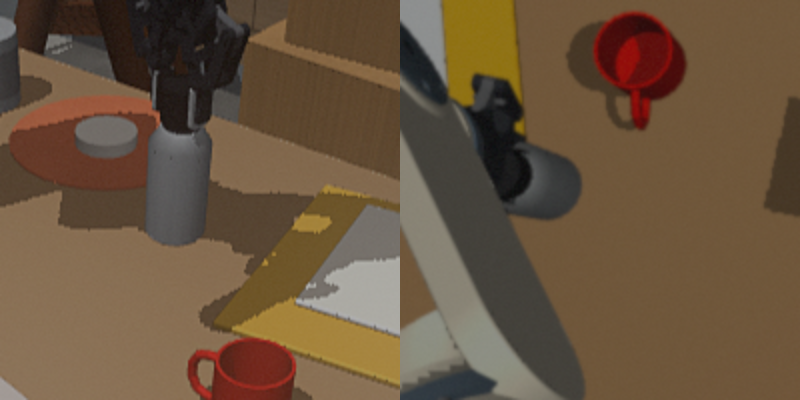

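The flask hangs straight in the grip, its body at (178,190) in the left crop. I'll move over the ring.

```bash
python3 nudge.py '[-0.374, 0.093, -0.003, 0, 35, -0.374, 0.093, -0.003, 0, 35, -0.374, 0.093, -0.003, 0, 35, -0.374, 0.093, -0.003, 0, 35, -0.374, 0.093, -0.003, 0, 35]';python3 g.py 480.5 -49.5 275 -11
```

```text
clock: 12.38
position: [477.2, 21.5, 275.7]
tool_rot: [-0.001, 0.773, 0.635, -0.001]
contact_force: [1.1, 0.2, -4.5]
width: 40.5
grip_force: 82.7
t 12.38 pos [477.2  21.5 275.7] psi -11.2 tilt -1.000 j6 0.24 -> [-69.   17.1   0.7] turn -0.004
```

Scaled: -58 mm is -0.058, 14.5 mm is 0.0145.

```bash
python3 nudge.py '[-0.058, 0.0145, 0, 0, 35, -0.058, 0.0145, 0, 0, 35, -0.058, 0.0145, 0, 0, 35, -0.058, 0.0145, 0, 0, 35, -0.058, 0.0145, 0, 0, 35]'
python3 - <<'E'
from h import *
np.set_printoptions(precision=1,suppress=True)
go(480.5,-49.5,275,-11)
d=r.snapshot("scene");t=r.snapshot("top");pickle.dump(dict(scene=d,top=t),open("s3.pkl","wb"))
p=r.sense()["position"]
for n,c in(("S",d),("T",t)): print(n,[proj(c,(p[0],p[1],z)) for z in(p[2]-122,p[2]-75)])
x=cv2.resize(d["color"][100:300,150:350,::-1],(400,400));y=cv2.resize(t["color"][190:390,260:460,::-1],(400,400))
cv2.imwrite("pics/c6.png",np.hstack([x,y]))
E
```

```text
clock: 13.0
position: [481.0, -35.1, 276.9]
tool_rot: [-0.0, 0.772, 0.635, -0.0]
contact_force: [-0.1, -0.1, -3.6]
width: 40.5
grip_force: 82.2
t 13.00 pos [481.  -35.1 276.9] psi -11.1 tilt -1.000 j6 0.12 -> [-14.2   2.3   1.9] turn -0.002
S [array([233.9, 214.3]), array([230.2, 192.2])]
T [array([355.8, 284.3]), array([357.9, 282. ])]
```

View pics/c6.png

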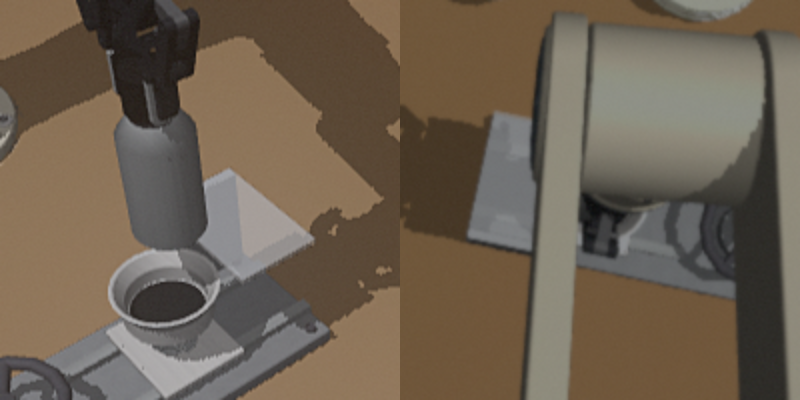

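Run:
```python
from h import *
np.set_printoptions(precision=1,suppress=True)
s=pickle.load(open("s3.pkl","rb"));S=s["scene"];C=S["color"].astype(int)
m=((C[...,0]-C[...,2])<14).astype(np.uint8)
for y in range(166,215,6):
    a=np.where(m[y,195:262])[0]+195
    i=np.where(np.diff(a)>1)[0];print(y,a[0],a[-1],[(a[k],a[k+1]) for k in i], C[y,245:262:3].tolist() if y==190 else "")
print("rim S",cast(S,(232.5,243.3),102))
p=np.array([481,-35.1,277.]);
for z in(277-98,277-50,277-122): print(z,proj(S,(p[0],p[1],z)),proj(S,(p[0]+10,p[1],z)),proj(S,(p[0],p[1]+10,z)))
```

```text
166 207 247 [] 
172 208 248 [] 
178 209 249 [] 
184 210 249 [] 
190 211 261 [(np.int64(250), np.int64(253))] [[75, 74, 72], [67, 65, 63], [100, 87, 74], [161, 165, 172], [161, 161, 166], [155, 156, 159]]
196 213 261 [] 
202 214 261 [] 
208 215 261 [] 
214 216 261 [] 
rim S [484.4 -51.1 102. ]
179 [232.1 203.2] [236.6 205.8] [236.5 200. ]
227 [228.2 179.6] [232.8 182.2] [232.8 176.4]
155 [234.  214.2] [238.3 216.8] [238.3 211. ]
```

Scaled: -14.4 mm is -0.0144, 2.5 mm is 0.0025.

```bash
python3 nudge.py '[-0.0144, 0.0025, 0, 0, 35, -0.0144, 0.0025, 0, 0, 35, -0.0144, 0.0025, 0, 0, 35]'; python3 g.py 481 -49.8 200 -11
```

```text
clock: 13.48
position: [480.7, -51.1, 277.1]
tool_rot: [-0.0, 0.773, 0.634, 0.0]
contact_force: [-0.7, 0.1, -3.8]
width: 40.4
grip_force: 82.0
t 13.47 pos [480.7 -51.1 277.1] psi -11.3 tilt -1.000 j6 0.09 -> [ 1.3  0.1 77.1] turn -0.005
```

Scaled: 1 mm is 0.001, 70 mm is 0.07.

```bash
python3 nudge.py '[0.001, 0, 0.03, 0, 35, 0.001, 0, 0.06, 0, 35, 0.001, 0, 0.07, 0, 35, 0.001, 0, 0.07, 0, 35]'; python3 g.py 481 -49.8 196 -11
```

```text
clock: 13.98
position: [480.8, -49.8, 207.0]
tool_rot: [-0.0, 0.773, 0.635, -0.0]
contact_force: [0.8, -0.1, -2.5]
width: 39.9
grip_force: 82.0
t 13.97 pos [480.8 -49.8 207. ] psi -11.2 tilt -1.000 j6 0.09 -> [ 0.1  0.2 11. ] turn -0.004
```

Scaled: 11.5 mm is 0.0115, 9 mm is 0.009.

```bash
python3 nudge.py '[0, 0, 0.005, 0, 35, 0, 0, 0.009, 0, 35, 0, 0, 0.0115, 0, 35, 0, 0, 0.0115, 0, 35, 0, 0, 0.0115, 0, 35]'; python3 g.py 481 -49.8 175.7 -11
```

```text
clock: 14.6
position: [481.0, -49.9, 195.8]
tool_rot: [0.0, 0.773, 0.635, 0.0]
contact_force: [-0.5, 0.5, -1.0]
width: 40.2
grip_force: 82.6
t 14.60 pos [481.  -49.9 195.8] psi -11.2 tilt -1.000 j6 0.09 -> [ 0.1 -0.1 20.1] turn -0.004
```

Scaled: 1.5 mm is 0.0015.

```bash
python3 nudge.py '[0, 0, 0.0015, 0, 35, 0, 0, 0.0015, 0, 35, 0, 0, 0.0015, 0, 35]' 110;python3 nudge.py '[0, 0, 0.005, 0, 35, 0, 0, 0.01, 0, 35, 0, 0, 0.015, 0, 35, 0, 0, 0.015, 0, 35, 0, 0, 0.015, 0, 35]'; python3 g.py 481 -49.8 175.7 -11
```

```text
clock: 14.98
position: [481.1, -49.9, 194.4]
tool_rot: [0.0, 0.773, 0.635, 0.0]
contact_force: [-1.1, -0.5, 3.3]
width: 40.1
grip_force: 110.1
clock: 15.6
position: [481.2, -49.9, 179.8]
tool_rot: [0.0, 0.773, 0.635, 0.0]
contact_force: [-4.0, 0.7, 11.1]
width: 39.6
grip_force: 111.3
t 15.60 pos [481.2 -49.9 179.8] psi -11.2 tilt -1.000 j6 0.09 -> [ 0.1 -0.2  4.1] turn -0.004
```

```bash
python3 nudge.py '[0, 0, 0.003, 0, 35, 0, 0, 0.005, 0, 35, 0, 0, 0.005, 0, 35, 0, 0, 0.005, 0, 35]';python3 nudge.py '[0, 0, 0.001, 0, 35, 0, 0, 0.002, 0, 35, 0, 0, 0.002, 0, 35, 0, 0, 0.002, 0, 35]'
```

```text
clock: 16.1
position: [481.4, -49.9, 175.7]
tool_rot: [0.0, 0.773, 0.635, 0.0]
contact_force: [-6.9, 0.5, 21.5]
width: 40.0
grip_force: 113.1
clock: 16.6
position: [481.6, -49.9, 175.5]
tool_rot: [0.001, 0.773, 0.635, 0.001]
contact_force: [-12.8, 0.6, 42.7]
width: 39.6
grip_force: 115.3
```

Scaled: -1.2 mm is -0.0012.

```bash
python3 nudge.py '[0, 0, -0.0012, 0, 35, 0, 0, -0.0012, 0, 35, 0, 0, -0.0012, 0, 35]'
python3 - <<'E'
from h import *
d=r.snapshot("scene")
cv2.imwrite("pics/c7.png",cv2.resize(d["color"][140:290,150:350,::-1],(800,600)))
s=r.sense();print(s["position"],s["contact_force"],s["width"])
E
```

```text
clock: 16.98
position: [481.5, -49.9, 175.6]
tool_rot: [0.001, 0.773, 0.635, 0.0]
contact_force: [-9.6, 0.6, 30.2]
width: 39.7
grip_force: 113.3
[481.48144827 -49.95430809 175.66799676] [-9.40171119 -0.07523157 29.56965891] 39.56985368646438
```

View pics/c7.png

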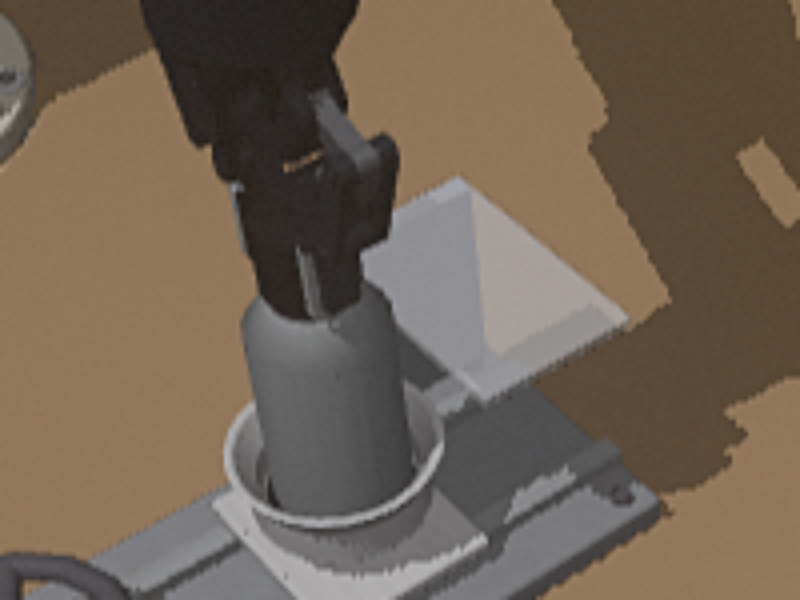

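The flask stands upright and centred in the ring, with its foot at about (340,490), and the ring sits low on the carriage. The 30 N push shows it is at its lower stop, and the fingers are well above the ring. I'm handing in.

```bash
python3 -c "
from plant import r
print(r.close_job())"
```

```text
the job is handed in; nothing more can be done
None
```

I handed the job in with the handwheel turned to its index block and the flask upright in the ring, held pressed at the lower stop with about 30 N; the hand-in printed no verdict, and an early wrong-way move over the table touched nothing.

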